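Empty the loaded graining-ball caddies

TASK

Some of the three flap-fronted caddies hold a heavy steel graining ball and the rest are empty, but the flaps hide which. Judge by weight which ones are loaded, tip only those out into the blue tray, keep any empty one upright, and stand every caddy back upright on the cork pad it came from. Leave the other things on the bench where they are.

Things in the scene. Friction and masses are not known exactly. Their poses are not given: they have to be found in the camera images.
- tray_floor (a point): Blue open tray fixed on the bench, 180 mm (its x) by 220 mm (its y) outside, walls 5 mm thick and 45 mm high, dark floor. The point is the centre of its inner floor, 5 mm above the bench. A ball already lying in it can block another tipped out on top of it.
- caddy_1_grip (a point): Caddy 1 of three alike: loose closed grey box, 74 mm deep (x), 60 wide (y), 76 high, with a wooden handle on its roof: 14 mm thick along x, 56 long along y, 45 high. The point: on the handle, 100 mm above the caddy's underside, 21 below the handle's top. z up; -x is the front, marked by an orange roof stripe and flap. Weighs 240 g empty, 590 g with its ball (within 15 per cent).
- caddy_1_mouth (a point): Middle of caddy 1's lower front edge, 37 mm ahead (-x) of and 95 mm below its grip point; same axes. The orange flap covers the whole front (67 mm high), hung at the top: it swings out by itself as the front is tipped down. Inside may be one loose 44 mm steel ball behind a 4 mm sill; it rolls out here once the front is tipped down over 40 degrees (50 to 60 is sure).
- caddy_2_grip (a point): Caddy 2 of three alike: loose closed grey box, 74 mm deep (x), 60 wide (y), 76 high, with a wooden handle on its roof: 14 mm thick along x, 56 long along y, 45 high. The point: on the handle, 100 mm above the caddy's underside, 21 below the handle's top. z up; -x is the front, marked by an orange roof stripe and flap. Weighs 240 g empty, 590 g with its ball (within 15 per cent).
- caddy_2_mouth (a point): Middle of caddy 2's lower front edge, 37 mm ahead (-x) of and 95 mm below its grip point; same axes. The orange flap covers the whole front (67 mm high), hung at the top: it swings out by itself as the front is tipped down. Inside may be one loose 44 mm steel ball behind a 4 mm sill; it rolls out here once the front is tipped down over 40 degrees (50 to 60 is sure).
- caddy_3_grip (a point): Caddy 3 of three alike: loose closed grey box, 74 mm deep (x), 60 wide (y), 76 high, with a wooden handle on its roof: 14 mm thick along x, 56 long along y, 45 high. The point: on the handle, 100 mm above the caddy's underside, 21 below the handle's top. z up; -x is the front, marked by an orange roof stripe and flap. Weighs 240 g empty, 590 g with its ball (within 15 per cent).
- caddy_3_mouth (a point): Middle of caddy 3's lower front edge, 37 mm ahead (-x) of and 95 mm below its grip point; same axes. The orange flap covers the whole front (67 mm high), hung at the top: it swings out by itself as the front is tipped down. Inside may be one loose 44 mm steel ball behind a 4 mm sill; it rolls out here once the front is tipped down over 40 degrees (50 to 60 is sure).
- pad_1: Fixed cork pad under caddy 1, 100 by 90 by 4 mm; origin at the centre of its underside, on the bench. The caddy stands at its centre at the start.
- pad_2: Fixed cork pad under caddy 2, 100 by 90 by 4 mm; origin at the centre of its underside, on the bench. The caddy stands at its centre at the start.
- pad_3: Fixed cork pad under caddy 3, 100 by 90 by 4 mm; origin at the centre of its underside, on the bench. The caddy stands at its centre at the start.
- ink_can: Red-labelled ink can, upright, 68 mm across, 75 mm high; origin at the underside (tools: near mid-length). A loose bystander, not to be disturbed.
- gum_jar: Amber jar with black lid, upright, 64 mm across, 90 mm high; origin at the underside (tools: near mid-length). A loose bystander, not to be disturbed.
- knife: Ink knife (spatula) lying flat, handle to its -x; origin at the underside (tools: near mid-length). A loose bystander, not to be disturbed.
- brush: Brush lying flat, handle to its -x; origin at the underside (tools: near mid-length). A loose bystander, not to be disturbed.
- cup: Clear plastic cup, upright, 72 mm across, 90 mm high; origin at the underside (tools: near mid-length). A loose bystander, not to be disturbed.
- paintbox: Flat paint box with coloured pans, 125 (x) by 80 by 18 mm; origin at the underside (tools: near mid-length). A loose bystander, not to be disturbed.
Not all that is in view belongs to the job. Leave any yellow look-alike of the part that bears caddy_3_grip alone.

How it is judged (in metres and radians):
At the end, for the whole second after the job is handed in: All the steel balls lie inside the tray, and all three caddies stand upright (within 6 degrees) on their own pads, centred within 30 mm (x of ball_1_center in the frame of tray_floor between -0.09 and 0.09 m and y of ball_1_center in the frame of tray_floor between -0.11 and 0.11 m and z of ball_1_center in the frame of tray_floor between 0.01 and 0.04 m and x of ball_2_center in the frame of tray_floor between -0.09 and 0.09 m and y of ball_2_center in the frame of tray_floor between -0.11 and 0.11 m and z of ball_2_center in the frame of tray_floor between 0.01 and 0.04 m and horizontal distance between caddy_1_grip and pad_1 below 0.03 m and angle between each of caddy_1_grip, caddy_2_grip, caddy_3_grip's own z axis and vertical below 0.1 rad and height (world z) of caddy_1_grip between 0.099 and 0.109 m and horizontal distance between caddy_2_grip and pad_2 below 0.03 m and height (world z) of caddy_2_grip between 0.099 and 0.109 m and horizontal distance between caddy_3_grip and pad_3 below 0.03 m and height (world z) of caddy_3_grip between 0.099 and 0.109 m); the robot touches nothing.
It fails at once if an empty caddy is tipped by more than 30 degrees ((angle between caddy_1_grip's own z axis and vertical above 0.52 rad and horizontal distance between tag and pad_1 below 0.02 m) or (angle between caddy_2_grip's own z axis and vertical above 0.52 rad and horizontal distance between tag and pad_2 below 0.02 m) or (angle between caddy_3_grip's own z axis and vertical above 0.52 rad and horizontal distance between tag and pad_3 below 0.02 m)).
It fails at once if a bystander (ink can, jar, ink knife, brush, cup, paint box) is moved by more than 30 mm (distance of any of ink_can, gum_jar, knife, brush, cup, paintbox from where it was at the start of the episode above 0.03 m).
It also fails if it takes over 72 s, if anything falls off the work surface, if the arm or the gripper's body presses on something with over 40 N, if the wrist force passes 120 N, or if a joint passes its speed limit or range.

ROBOT

A 6-joint arm with a two-finger parallel gripper is mounted at the origin on the work surface. World frame = base frame: x ahead of the robot, y to its left, z up, the work surface at z = 0. Lengths are in mm, angles in rad, forces in N, time in s.
With the tool pointing down it reaches from about 275 to 750 mm from the base axis. Payload 10.2 kg.
Tool frame: the origin (TCP) lies between the finger pads; the fingertips stand 17 mm ahead of it and the grasp point (between the pads) lies 2 mm behind it; z points along the fingers, y is the line along which they close (so a half turn about z gives the same grasp; the last joint's range is limited). The gripper opens to 85 mm and grips with 20 to 120 N. Pads are 22 mm wide; open, the fingers measure 114 mm over their backs; the gripper's body (76 mm by 85 mm) begins 54 mm behind the grasp point. The pads swing forward as they close: fully open they stand 13 mm farther back than shut.
Start: joints at [-0.223, 0.313, 1.498, -0, 1.331, -0.223], TCP at [525.006, -0.014, 248.294] pointing down, gripper open.
Joint ranges: [-2.94, 2.94], [-0.97, 2.17], [0.19, 2.56], [-1.23, 4.37], [0.02, 3.11], [-2.88, 2.88]. Speed limits (rad/s): [2.39, 2.39, 3.01, 3.14, 3.14, 3.14].

INTERFACE

Orientations are given as a unit quaternion [w, x, y, z].
In Python, from rig import * gives the robot as it stands.
- The arm moves only by the tool step_arm, never from a script. Its argument "commands" is text: rows parted by semicolons, each of 7 numbers parted by spaces: the opening, from 0 (shut) to 1 (fully open), then the shift along the tool's x, y, z in cm, then the turn, a rotation vector about the tool's x, y, z in rad. In form: hand x y z rx ry rz; .... A call has 1 to 20 rows; each row is the pose to reach, as a shift and turn from the pose commanded when the call began, along the tool's axes at that moment; what a row does not reach only later rows make up. A row lasts 1/12 s, in which the tool goes at most 41.7 mm and 7.16 degrees, less where a joint would pass 70% of its speed; a pose out of reach is approached as far as the arm can. A call with a gripper value outside its range is refused whole. The fingers move at their own pace and stop on an object; "newtons" is the grip in N (left out, the last holds). Time passes only in rows, so rows that repeat a pose let the fingers close. It gives the time, the measured TCP pose, the force, the opening and the grip force at its end, in the units of the state.
- sense(): the state, without advancing time (a new reading comes with each control period).
- capture(name): name is "scene" or "side" or "wrist"; returns the picture (384x512x3 uint8, red, green, blue); there is no depth.
- camera_model(name): a dict with "mtx" (3x3 intrinsics, pixels), "k1" (the pictures are not rectified: a ray, as slopes to the right and down, at radius r is drawn at 1 + k1 r^2 times it, then the intrinsics apply), "eye" and "rotation" of the camera in the world. Camera axes: x right, y down, z forward; pixel columns grow to the right and rows downward; lengths in mm; the calibration is good to about 2 mm. A picture is of the moment at which its call begins: read the wrist's pose just before it. camera_model takes no time and is no camera call; for the wrist camera it gives the pose at the moment of the call.
- finish_job(): hands the job in; it is judged then, once.
Trained networks look in the newest picture that a camera, given by its name, has taken for a name from the list of things; names that differ only in an ending like _2 or _b are one class to them, and where a whole thing is asked for, a point or a joint stands for the part that bears it (a point fixed in the world has none). Each returns a list of dicts, best first, with "score" (0 to 1); they miss things now and then, are a little off and sometimes report something else, mostly with a low value. They report only what shows in the picture. A call takes as long as a camera call. They do not tell look-alikes from the thing itself.
- search_frame(camera, label): "rect" ([centre column, centre row, width, height] in pixels, round what is visible of it).
- trace(camera, label): "mask" (384x512 bool, what is visible of it) and "rect" ([centre column, centre row, width, height] in pixels, round what is visible of it).
- spot_point(camera, label): "xy" ([column, row] in pixels: a listed point, or the origin of a listed thing).
The state is a dict: "time_s": time; "joints": joint angles; "dq": joint speeds; "tau": joint torques, N m; "eef_pos": TCP position; "ee_rot": TCP orientation; "force": force on the tool from outside, world axes, zero at the start; "wrist_torque": the same for the moment, N m; "grip_width": opening from 0.0 (shut) to 1.0 (fully open); "grip_force": force on a finger pad.
Only numpy, scipy, OpenCV 4.12 (cv2) and the standard library are available. Lean on these libraries where they do the work, as an engineer would, in place of code of your own. Each camera call takes 0.05 s, during which the arm holds its last target. There are 200 camera calls.

## Working session

There is one attempt and no reset: what is moved stays moved. The work goes in short steps, Python scripts to look and compute and a tool call to move; the robot and the scene stay as the last step left them, time stands still between calls to the robot, and variables do not carry over. Pictures are saved under pics/ and viewed, at most 10 in all, crops included, and the job is handed in when it is done.

Besides the shell and the picture viewer there is one more tool, called by a JSON object that holds its "fn" and its "kwargs", one argument or row to a line. step_arm: Moves the arm, as the interface text tells. Its arguments: {"type":"object","properties":{"commands":{"type":"string"},"newtons":{"type":"number"}},"required":["commands"]}

```bash
mkdir -p pics
cat > h.py <<'E'
from rig import *
import numpy as np, cv2
from scipy.spatial.transform import Rotation as R
def ray(cam,xy):
    m=camera_model(cam);K=np.array(m["mtx"]);k=m["k1"]
    d=np.array([(xy[0]-K[0,2])/K[0,0],(xy[1]-K[1,2])/K[1,1]]);u=d.copy()
    for _ in range(20): u=d/(1+k*(u@u))
    return np.array(m["eye"],float),np.array(m["rotation"])@np.array([u[0],u[1],1.])
def atz(cam,xy,z):
    e,r=ray(cam,xy); return e+r*(z-e[2])/r[2]
def rot():
    q=sense()["ee_rot"]; return R.from_quat([q[1],q[2],q[3],q[0]])
E
python3 - <<'E'
from h import *
np.set_printoptions(precision=1,suppress=True)
print(sense()); print(rot().as_matrix())
for c in("scene","side"):
    cv2.imwrite(f"pics/{c}0.png",capture(c)[:,:,::-1])
    print(c,camera_model(c)["eye"])
    for l,z in(("caddy_1_grip",104),("caddy_1_mouth",9),("pad_1",0),("tray_floor",5),("ink_can",0),("gum_jar",0),("cup",0),("paintbox",0),("knife",0),("brush",0)):
        for r in spot_point(c,l):
            if r["score"]>.2: print(l,round(r["score"],2),np.round(r["xy"]),atz(c,r["xy"],z))
E
```

```text
{'time_s': 0.0, 'joints': array([-0.2,  0.3,  1.5,  0. ,  1.3, -0.2]), 'dq': array([-0.,  0.,  0.,  0., -0., -0.]), 'tau': array([ -0. , -41.2, -26. ,  -0. ,   0. ,  -0. ]), 'eef_pos': array([524.8,   0.1, 247.7]), 'ee_rot': array([-0. ,  0.7,  0.7, -0. ]), 'force': array([ 0.3,  0.1, -0.1]), 'wrist_torque': array([ 0., -0., -0.]), 'grip_force': 0.0, 'grip_width': 0.9986104282392783}
[[-0.  1. -0.]
 [ 1.  0.  0.]
 [ 0. -0. -1.]]
scene [1000.9  425.4  833.7]Traceback (most recent call last):
  File "<stdin>", line 9, in <module>
  File "h.py", line 10, in atz
    e,r=ray(cam,xy); return e+r*(z-e[2])/r[2]
        ~~~^^^^^^^^
  File "h.py", line 8, in ray
    return np.array(m["eye"],float),np.array(m["rotation"])@np.array([u[0],u[1],1.])
                                    ~~~~~~~~~~~~~~~~~~~~~~~^~~~~~~~~~~~~~~~~~~~~~~~~
ValueError: matmul: Input operand 1 has a mismatch in its core dimension 0, with gufunc signature (n?,k),(k,m?)->(n?,m?) (size 3 is different from 4)
```

Rotation is a quaternion here.

```bash
python3 - <<'E'
s=open('h.py').read()
s=s.replace('np.array(m["rotation"])@np','R.from_quat(np.array(m["rotation"])[[1,2,3,0]]).as_matrix()@np')
open('h.py','w').write(s)
E
python3 - <<'E'
from h import *
np.set_printoptions(precision=1,suppress=True)
for c in("scene","side"):
    cv2.imwrite(f"pics/{c}0.png",capture(c)[:,:,::-1])
    print(c,camera_model(c)["eye"])
    for l,z in(("caddy_1_grip",104),("caddy_1_mouth",9),("pad_1",0),("tray_floor",5),("ink_can",0),("gum_jar",0),("cup",0),("paintbox",0),("knife",0),("brush",0)):
        for r in spot_point(c,l):
            if r["score"]>.2: print(l,round(r["score"],2),np.round(r["xy"]),atz(c,r["xy"],z))
E
```

```text
scene [1000.9  425.4  833.7]
caddy_1_grip 0.97 [384. 228.] [435.  302.6 104. ]
caddy_1_mouth 0.6 [376. 236.] [397.6 285.8   9. ]
pad_1 0.66 [369. 249.] [436.8 291.7   0. ]
pad_1 0.64 [210. 147.] [ 463.9 -286.     0. ]
pad_1 0.61 [377. 237.] [391.8 287.1   0. ]
pad_1 0.51 [270. 183.] [445.8 -43.7   0. ]
tray_floor 0.6 [217. 234.] [677.6 -22.1   5. ]
ink_can 0.75 [326. 283.] [590.5 269.6   0. ]
gum_jar 0.94 [150. 195.] [ 719.9 -261.1    0. ]
cup 0.69 [298. 318.] [702.  273.3   0. ]
cup 0.34 [149. 148.] [ 604.4 -425.7    0. ]
paintbox 0.95 [172. 168.] [ 609.4 -302.1    0. ]
knife 0.84 [148. 147.] [ 603.2 -429.9    0. ]
brush 0.73 [330. 284.] [585.9 275.9   0. ]
brush 0.63 [378. 351.] [640.6 441.3   0. ]
brush 0.6 [275. 170.] [398.3 -67.7   0. ]
brush 0.46 [219. 234.] [672.4 -19.6   0. ]
side [ 500.2 -908.3  812.3]
caddy_1_grip 0.89 [229. 138.] [427.8 279.5 104. ]
caddy_1_mouth 0.82 [224. 159.] [406.2 287.9   9. ]
caddy_1_mouth 0.7 [228. 197.] [430.   71.5   9. ]
pad_1 0.75 [239. 291.] [ 474.  -294.2    0. ]
pad_1 0.68 [232. 160.] [435.2 298.4   0. ]
pad_1 0.48 [229. 225.] [437.9 -51.2   0. ]
pad_1 0.46 [332. 281.] [ 716.4 -260.7    0. ]
tray_floor 0.58 [306. 214.] [673.5  -4.5   5. ]
ink_can 0.69 [276. 165.] [594.2 267.4   0. ]
ink_can 0.68 [286. 141.] [640.7 432.9   0. ]
ink_can 0.64 [235. 262.] [ 460.9 -195.2    0. ]
gum_jar 0.82 [333. 281.] [ 718.6 -261.7    0. ]
cup 0.94 [305. 166.] [699.3 262.6   0. ]
cup 0.42 [223. 157.] [401.2 313.9   0. ]
paintbox 0.6 [291. 290.] [ 606.9 -288.2    0. ]
paintbox 0.43 [221. 288.] [ 429.1 -282.7    0. ]
knife 0.81 [297. 341.] [ 610.3 -432.8    0. ]
brush 0.48 [284. 144.] [632.9 411.    0. ]
```

View pics/scene0.png

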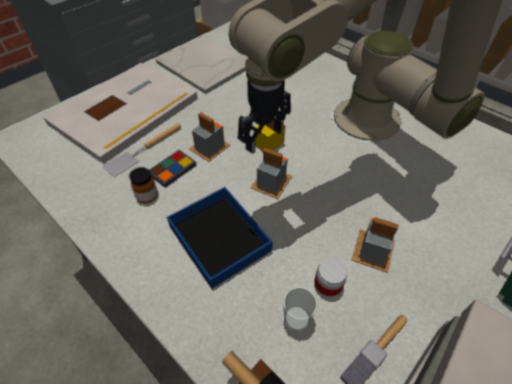

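View pics/side0.png

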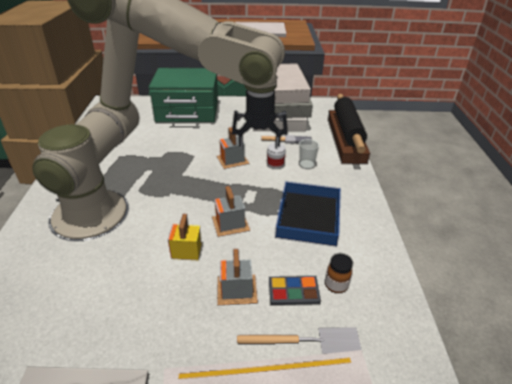

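The scene view shows grey caddies near pixels (378,240), (272,172) and (208,137), with the yellow decoy at (268,135) and the blue tray at (219,235). The side view agrees, and the orange fronts face the robot. I'm moving over the middle caddy for a close look.

{"fn": "step_arm", "kwargs": {
  "commands": "1 -1.2 -2 0 0 0 0; 1 -2.4 -4.1 0 0 0 0; 1 -3.6 -6.2 0 0 0 0; 1 -4.7 -8.3 0 0 0 0; 1 -4.7 -8.3 0 0 0 0; 1 -4.7 -8.3 0 0 0 0",
  "newtons": 80
}}

```text
time_s: 1.7
eef_pos: [441.8, -47.3, 248.7]
ee_rot: [0.0, 0.708, 0.707, 0.0]
force: [0.0, -0.1, 0.2]
grip_width: 0.996
grip_force: 0.0
```

```bash
cat > look.py <<'E'
from h import *
import sys
np.set_printoptions(precision=1,suppress=True)
s=sense();print(s["time_s"],s["eef_pos"],s["force"],s["grip_width"])
im=capture("wrist");cv2.imwrite(f"pics/{sys.argv[1]}.png",im[:,:,::-1])
print(camera_model("wrist")["eye"])
for l,z in(("caddy_1_grip",104),("caddy_1_mouth",9),("pad_1",0)):
    for r in spot_point("wrist",l):
        if r["score"]>.3: print(l,round(r["score"],2),np.round(r["xy"]),atz("wrist",r["xy"],z))
for l,z in(("pad_1",4),("caddy_1_grip",80)):
  for r in trace("wrist",l):
    if r["score"]<.4: continue
    ys,xs=np.nonzero(r["mask"])
    c,_=cv2.findContours(r["mask"].astype(np.uint8),0,2)
    c=max(c,key=cv2.contourArea)[:,0,:]
    p=np.array([atz("wrist",q,z)[:2] for q in c],np.float32)
    print(l,round(r["score"],2),np.round(r["rect"]),cv2.minAreaRect(p))
E
python3 look.py w1
```

```text
1.7 [441.8 -47.3 248.7] [ 0.  -0.1  0.2] 0.9962685176810131
[442.2  30.3 373.9]
pad_1 0.92 [262. 152.  89.  67.] ((443.6598205566406, -41.43894958496094), (99.66861724853516, 90.08808898925781), 15.716449737548828)
pad_1 0.91 [278. 309.  58.  41.] ((469.7140808105469, -273.7069091796875), (97.92434692382812, 73.3880615234375), 4.128334045410156)
caddy_1_grip 0.63 [276. 318.  58.  41.] ((464.08551025390625, -226.8046417236328), (75.12210845947266, 61.84919738769531), 4.037567615509033)
```

View pics/w1.png

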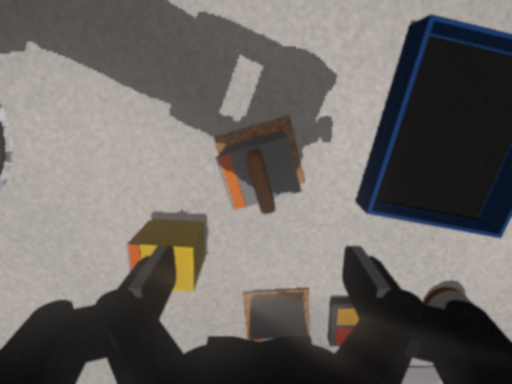

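The wrist view shows the middle caddy centred near (262,165) and yawed about 15°. The tray is at upper right and yawed, the far caddy is at (276,315), and the decoy is at (170,250).

Run:
```python
from h import *
np.set_printoptions(precision=1,suppress=True)
im=capture("wrist").astype(int)
a=[atz("wrist",p,125) for p in((253,152),(267,211))];print(a,(a[0]+a[1])/2)
for p in((430,16),(360,208),(502,237)): print("rim",atz("wrist",p,45)[:2])
for l in("tray_floor",):
  for r in spot_point("wrist",l): print(r["score"],r["xy"],atz("wrist",r["xy"],5))
# side-camera tray outer shape from blue colour
for c in("scene","side"):
    im=capture(c);h=cv2.cvtColor(im,cv2.COLOR_RGB2HSV)
    m=cv2.inRange(h,(100,120,30),(125,255,255));k,_=cv2.findContours(m,0,2);k=max(k,key=cv2.contourArea)
    ap=cv2.approxPolyDP(cv2.convexHull(k),4,True)[:,0]
    for p in ap: print(c,p,atz(c,p,45)[:2])
```

```text
[array([437.1, -11. , 125. ]), array([449.7, -65.5, 125. ])] [443.4 -38.3 125. ]
rim [614.5 113.6]
rim [564.9 -92.5]
rim [ 750.1 -131.8]
0.6 [448.3, 138.1] [682.5 -13.1   5. ]
scene [225 188] [576.3 -95.3]
scene [270 240] [615.5 108.1]
scene [270 250] [636.5 127.2]
scene [212 287] [797.9  96.5]
scene [168 217] [ 745.9 -130.7]
side [286 183] [617.   98.6]
side [339 190] [783.   64.1]
side [335 244] [ 731.4 -171.5]
side [277 236] [ 575.9 -141.8]
```

{"fn": "step_arm", "kwargs": {
  "commands": "1 0.7 0.2 2 0 0 -0.1; 1 0.7 0.2 5 0 0 -0.2; 1 0.7 0.2 8 0 0 -0.25; 1 0.7 0.2 11 0 0 -0.25; 1 0.7 0.2 13 0 0 -0.25; 1 0.7 0.2 14.5 0 0 -0.25; 1 0.7 0.2 14.5 0 0 -0.25; 0 0.7 0.2 14.5 0 0 -0.25; 0 0.7 0.2 14.5 0 0 -0.25; 0 0.7 0.2 14.5 0 0 -0.25; 0 0.7 0.2 14.5 0 0 -0.25; 0 0.7 0.2 14.5 0 0 -0.25; 0 0.7 0.2 14.5 0 0 -0.25; 0 0.7 0.2 14.5 0 0 -0.25",
  "newtons": 80
}}

```text
time_s: 3.37
eef_pos: [444.0, -40.0, 103.6]
ee_rot: [0.0, 0.613, 0.79, 0.0]
force: [-1.5, 0.6, 3.6]
grip_width: 0.155
grip_force: 79.0
```

Gripped (0.155 × 85 ≈ 13 mm). Next I lift and weigh.

{"fn": "step_arm", "kwargs": {
  "commands": "0 0 0 -0.5 0 0 0; 0 0 0 -1.5 0 0 0; 0 0 0 -3 0 0 0; 0 0 0 -4.5 0 0 0; 0 0 0 -5 0 0 0; 0 0 0 -5 0 0 0; 0 0 0 -5 0 0 0; 0 0 0 -5 0 0 0; 0 0 0 -5 0 0 0; 0 0 0 -5 0 0 0"
}}

```text
time_s: 4.2
eef_pos: [443.7, -39.9, 152.7]
ee_rot: [-0.001, 0.613, 0.79, -0.0]
force: [-0.5, 1.0, -6.7]
grip_width: 0.152
grip_force: 78.3
```

Run:
```python
from h import *
for i in range(5): print(sense()["force"],sense()["eef_pos"],sense()["wrist_torque"]); capture("side")
cv2.imwrite("pics/side1.png",capture("side")[100:320,150:400,::-1])
```

```text
[-0.53145029  1.00435411 -6.65903261] [443.71972954 -39.91038658 152.67052392] [ 0.05496539 -0.06167019  0.05630633]
[-0.43897036 -0.22783894 -5.24984117] [443.79657515 -39.94404611 152.80847554] [0.04644798 0.04908082 0.01151619]
[ 0.97342791  0.83348529 -6.84666008] [443.86699666 -39.95764841 152.92983941] [-0.01668576  0.0365137   0.0068771 ]
[ 0.12275776 -0.13040558 -5.84513523] [443.9085614  -39.98066126 153.04334485] [ 0.00400777  0.00912383 -0.01522403]
[ 0.26982305 -0.14072589 -6.3851258 ] [443.94631059 -39.99678067 153.10641923] [0.03594826 0.02683748 0.05804873]
```

About 6.1 N, so this one is loaded. I carry it over the +y half of the tray.

{"fn": "step_arm", "kwargs": {
  "commands": "0 0.5 1 -1.5 0 0 0; 0 0.5 3 -3 0 0 0.04; 0 0.6 5 -5 0 0 0.08; 0 0.8 7 -5 0 0 0.13; 0 1 9 -5 0 0 0.18; 0 1.2 11 -5 0 0 0.23; 0 1.4 13 -5 0 0 0.28; 0 1.6 15 -5 0 0 0.33; 0 1.8 17 -5 0 0 0.38; 0 2 19 -5 0 0 0.43; 0 2.2 21 -5 0 0 0.48; 0 2.4 22.2 -5 0 0 0.48; 0 2.4 22.9 -5 0 0 0.48; 0 2.4 22.9 -5 0 0 0.48; 0 2.4 22.9 -5 0 0 0.48"
}}

```text
time_s: 5.75
eef_pos: [659.7, 39.9, 202.5]
ee_rot: [-0.0, 0.784, 0.621, -0.001]
force: [-0.5, -0.9, -5.6]
grip_width: 0.156
grip_force: 79.1
```

{"fn": "step_arm", "kwargs": {
  "commands": "0 0 0 0.5 -0.1 0 0; 0 0 0 1 -0.2 0 0; 0 0 0 2 -0.3 0 0; 0 0 0 3 -0.4 0 0; 0 0 0 4 -0.5 0 0; 0 0 0 5 -0.6 0 0; 0 0 0 5.5 -0.7 0 0; 0 0 0 5.5 -0.8 0 0; 0 0 0 5.5 -0.9 0 0; 0 0 0 5.5 -0.98 0 0; 0 0 0 5.5 -0.98 0 0; 0 0 0 5.5 -0.98 0 0; 0 0 0 5.5 -0.98 0 0; 0 0 0 5.5 -0.98 0 0; 0 0 0 5.5 -0.98 0 0; 0 0 0 5.5 -0.98 0 0; 0 0 0 5.5 -0.98 0 0; 0 0 0 5.5 -0.98 0 0"
}}

```text
time_s: 7.25
eef_pos: [677.1, 35.6, 185.2]
ee_rot: [0.34, 0.702, 0.561, 0.276]
force: [0.3, -0.2, -1.6]
grip_width: 0.155
grip_force: 79.8
```

Run:
```python
from h import *
for i in range(4): print(sense()["force"],sense()["eef_pos"]); s=capture("side")
c=capture("scene")
a=cv2.resize(s[120:280,220:420],(500,400));b=cv2.resize(c[130:310,130:320],(422,400))
cv2.imwrite("pics/t1.png",cv2.resize(np.hstack([a,b]),(790,343))[:,:,::-1])
```

```text
[ 0.3492091  -0.24319156 -1.61717931] [677.14665842  35.63866182 185.18782162]
[-0.12061665 -0.90241669 -2.83768038] [677.19056115  35.67999411 185.25708343]
[-0.63345536  0.2443385  -2.04774139] [677.22516198  35.67304478 185.32831376]
[ 1.05154567 -0.23615577 -2.75004332] [677.24974254  35.71314625 185.42055119]
```

View pics/t1.png

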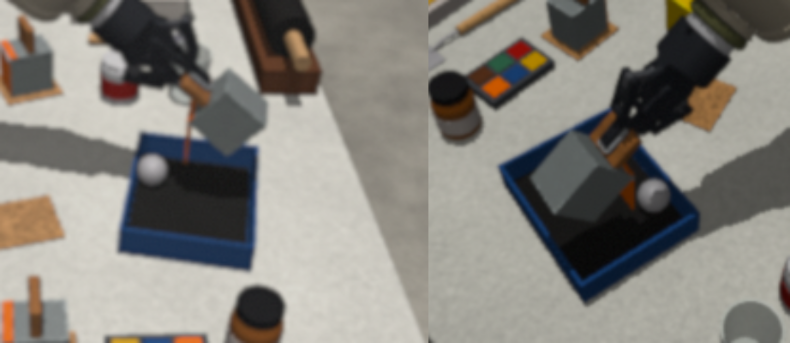

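The ball (side crop (152,168), scene crop (653,195)) lies in the tray and the caddy is light. I add a helper to work out returns.

```bash
cat > go.py <<'E'
from h import *
import sys
np.set_printoptions(precision=3,suppress=True)
s=sense();p=s["eef_pos"];r=rot()
base=R.from_matrix([[0,1,0],[1,0,0],[0,0,-1]])
print(s["joints"],p)
# args: x,y,z,yaw[,tilt]
for a in sys.argv[1:]:
    v=list(map(float,a.split(",")))+[0]
    t=R.from_euler("z",v[3])*base*R.from_rotvec([-v[4],0,0])
    print(a,"cm",r.inv().apply(np.array(v[:3])-p)/10,"rv",(r.inv()*t).as_rotvec())
E
python3 go.py 660,40,210,-0.23 443.8,-40,210,0.25 443.8,-40,104,0.25
```

```text
[-0.083  0.442  1.759 -1.232  0.111  1.32 ] [677.274  35.667 185.505]
660,40,210,-0.23 cm [ 0.061  0.834 -2.911] rv [ 0.908 -0.01   0.006]
443.8,-40,210,0.25 cm [-12.471 -11.013 -18.209] rv [ 0.892  0.208 -0.44 ]
443.8,-40,104,0.25 cm [-12.539 -19.366 -11.684] rv [ 0.892  0.208 -0.44 ]
```

{"fn": "step_arm", "kwargs": {
  "commands": "0 0 0.1 -0.3 0.1 0 0; 0 0 0.2 -0.6 0.2 0 0; 0 0 0.3 -0.9 0.3 0 0; 0 0 0.4 -1.2 0.4 0 0; 0 0 0.5 -1.6 0.5 0 0; 0 0 0.6 -2 0.6 0 0; 0 0 0.7 -2.4 0.7 0 0; 0 0.1 0.8 -2.9 0.8 -0.01 0; 0 0.1 0.8 -2.9 0.908 -0.01 0; 0 0.1 0.8 -2.9 0.908 -0.01 0; 0 0.1 0.8 -2.9 0.908 -0.01 0; 0 0.1 0.8 -2.9 0.908 -0.01 0"
}}

```text
time_s: 8.5
eef_pos: [661.0, 39.6, 208.9]
ee_rot: [-0.0, 0.782, 0.623, -0.001]
force: [-0.7, 0.6, -2.6]
grip_width: 0.154
grip_force: 79.8
```

```bash
python3 go.py 443.8,-40,210,0.25 443.8,-40,104,0.25
```

```text
[-0.116  0.653  1.08  -0.002  1.411  0.11 ] [661.041  39.612 208.916]
443.8,-40,210,0.25 cm [-12.616 -19.395  -0.041] rv [-0.003  0.001 -0.475]
443.8,-40,104,0.25 cm [-12.595 -19.372  10.559] rv [-0.003  0.001 -0.475]
```

{"fn": "step_arm", "kwargs": {
  "commands": "0 -0.6 -1 0 0 0 0; 0 -2 -3 0 0 0 -0.08; 0 -3.3 -5 0 0 0 -0.15; 0 -4.6 -7 0 0 0 -0.22; 0 -6 -9.2 0 0 0 -0.29; 0 -7.4 -11.4 0 0 0 -0.36; 0 -8.8 -13.6 0 0 0 -0.43; 0 -10.2 -15.8 0 0 0 -0.475; 0 -11.5 -17.8 0 0 0 -0.475; 0 -12.6 -19.4 0 0 0 -0.475; 0 -12.6 -19.4 3 0 0 -0.475; 0 -12.6 -19.4 6 0 0 -0.475; 0 -12.6 -19.4 8.5 0 0 -0.475; 0 -12.6 -19.4 9.8 0 0 -0.475; 0 -12.6 -19.4 10.3 0 0 -0.475; 0 -12.6 -19.4 10.6 0 0 -0.475; 0 -12.6 -19.4 10.6 0 0 -0.475; 0 -12.6 -19.4 10.6 0 0 -0.475"
}}

```text
time_s: 10.0
eef_pos: [443.2, -39.5, 104.9]
ee_rot: [0.001, 0.613, 0.79, -0.001]
force: [-0.8, 0.3, -2.4]
grip_width: 0.151
grip_force: 79.7
```

{"fn": "step_arm", "kwargs": {
  "commands": "0.3 0 0 0 0 0 0; 0.6 0 0 0 0 0 0; 1 0 0 0 0 0 0; 1 0 0 0 0 0 0; 1 0 0 0 0 0 0; 1 0 0 0 0 0 0; 1 0 0 -2 0 0 0; 1 0 0 -5 0 0 0; 1 0 0 -9 0 0 0; 1 0 0 -13 0 0 0; 1 0 0 -15 0 0 0; 1 0 0 -15 0 0 0"
}}

```text
time_s: 11.0
eef_pos: [444.2, -39.5, 258.5]
ee_rot: [0.004, 0.613, 0.79, 0.0]
force: [-0.3, -0.6, 0.1]
grip_width: 0.997
grip_force: 0.0
```

```bash
python3 look.py w2; python3 go.py 468,-285,250,0.07 436,297,250,0
```

```text
11.0 [444.2 -39.5 258.5] [-0.3 -0.6  0.1] 0.9973326244266629
[423.7  36.  380.8]
pad_1 0.86 [238. 306.  67.  53.] ((463.9172058105469, -276.3049011230469), (99.67204284667969, 91.35108184814453), 3.94698429107666)
pad_1 0.65 [258. 163.  78.  66.] ((429.8497314453125, -10.138666152954102), (98.42855834960938, 27.50363540649414), 15.892562866210938)
[-0.352  0.131  1.715 -0.002  1.299 -0.601] [442.396 -38.967 252.82 ]
468,-285,250,0.07 cm [-24.471  -3.609   0.296] rv [-0.003  0.     0.18 ]
436,297,250,0 cm [32.709  7.698  0.254] rv [-0.003  0.001  0.25 ]
```

View pics/w2.png

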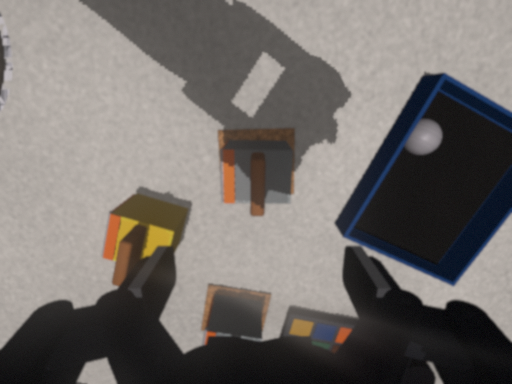

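Caddy B is back on its pad, handle at (258,183) and pad around it. The ball rests at (424,137) in the tray. Next is the −y caddy.

{"fn": "step_arm", "kwargs": {
  "commands": "1 -1 0 0 0 0 0; 1 -4 -0.5 0 0 0 0.05; 1 -7 -1 0 0 0 0.1; 1 -10 -1.5 0 0 0 0.15; 1 -13 -2 0 0 0 0.18; 1 -16 -2.5 0 0 0 0.18; 1 -19 -3 0 0 0 0.18; 1 -22 -3.4 0 0 0 0.18; 1 -24 -3.6 0 0 0 0.18; 1 -24.4 -3.6 0 0 0 0.18; 1 -24.4 -3.6 0 0 0 0.18"
}}

```text
time_s: 12.22
eef_pos: [468.0, -285.7, 253.4]
ee_rot: [-0.0, 0.682, 0.731, -0.001]
force: [0.1, 0.6, -0.1]
grip_width: 1.001
grip_force: 0.0
```

```bash
cat > han.py <<'E'
# handle top face: brown pixels near the expected place
from h import *
import sys
np.set_printoptions(precision=1,suppress=True)
im=capture("wrist")[:290]; h=cv2.cvtColor(im,cv2.COLOR_RGB2HSV)
m=cv2.inRange(h,(3,80,30),(18,255,255))
n,l,st,c=cv2.connectedComponentsWithStats(m)
for i in range(1,n):
    if st[i,4]>150: print(st[i],im[l==i].mean(0),c[i],atz("wrist",c[i],125))
E
python3 look.py w3; python3 han.py;  python3 go.py 466,-285,103,0.07
```

```text
12.2167 [ 468.  -285.7  253.4] [ 0.1  0.6 -0.1] 1.0005513606193808
[ 462.8 -207.3  379. ]
pad_1 0.85 [260. 160.  74.  65.] ((469.27587890625, -283.1722717285156), (100.90279388427734, 87.03275299072266), 3.576486110687256)
[  79    0   47   68 2950] [90.7 58.5 38.5] [101.9  32.4] [ 335.1 -163.1  125. ]
[ 223  131   76   76 1670] [103.1  69.6  48.5] [250.7 154.8] [ 458.8 -252.5  125. ]
[ 450  147   54   53 1111] [53.2 29.6 13.6] [468.1 168.7] [ 656.4 -250.9  125. ]
[253 155  15  64 813] [72.2 52.1 40. ] [260.1 186.3] [ 469.2 -281.   125. ]
[387 156  31  26 689] [157.1  76.   31. ] [401.6 168.2] [ 595.5 -254.8  125. ]
[383 184  27  23 524] [65.8 39.1 27. ] [396.  194.8] [ 595.8 -280.1  125. ]
[ 256  259   88   15 1030] [133.  103.4  76.8] [299.6 265.8] [ 514.9 -361.2  125. ]
[-0.758  0.358  1.418 -0.002  1.364 -0.829] [ 468.452 -283.719  254.686]
466,-285,103,0.07 cm [-0.082 -0.247 15.169] rv [-0.     0.002  0.001]
```

View pics/w3.png

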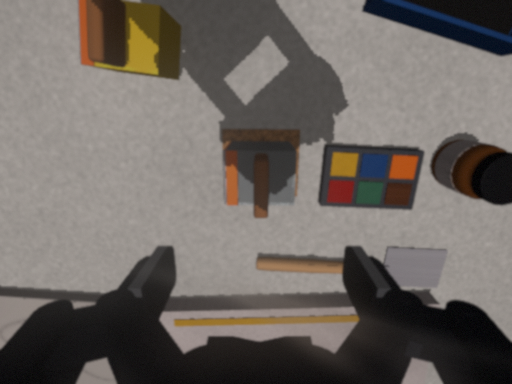

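The wrist view shows caddy C at (260,185), barely yawed relative to the tool and almost below it. The paint box, jar and knife sit clear to the right. Grip, lift, weigh.

{"fn": "step_arm", "kwargs": {
  "commands": "1 0.1 0 3 0 0 0; 1 0.1 0 6 0 0 0; 1 0.1 0 9 0 0 0; 1 0.1 0 12 0 0 0; 1 0.1 0 14 0 0 0; 1 0.1 0 15.1 0 0 0; 1 0.1 0 15.1 0 0 0; 0 0.1 0 15.1 0 0 0; 0 0.1 0 15.1 0 0 0; 0 0.1 0 15.1 0 0 0; 0 0.1 0 15.1 0 0 0; 0 0.1 0 15.1 0 0 0; 0 0.1 0 15.1 0 0 0; 0 0.1 0 15.1 0 0 0"
}}

```text
time_s: 13.73
eef_pos: [468.4, -283.8, 103.8]
ee_rot: [0.001, 0.682, 0.731, -0.001]
force: [0.5, 0.7, 2.3]
grip_width: 0.153
grip_force: 79.1
```

{"fn": "step_arm", "kwargs": {
  "commands": "0 0 0 -0.5 0 0 0; 0 0 0 -1.5 0 0 0; 0 0 0 -3 0 0 0; 0 0 0 -4.5 0 0 0; 0 0 0 -5 0 0 0; 0 0 0 -5 0 0 0; 0 0 0 -5 0 0 0; 0 0 0 -5 0 0 0; 0 0 0 -5 0 0 0; 0 0 0 -5 0 0 0"
}}

```text
time_s: 14.57
eef_pos: [468.0, -283.4, 152.7]
ee_rot: [-0.0, 0.682, 0.731, -0.001]
force: [-0.3, -0.2, -5.6]
grip_width: 0.155
grip_force: 78.3
```

```bash
python3 - <<'E'
from h import *
for i in range(5): print(sense()["force"],sense()["eef_pos"]); capture("side")
E
python3 go.py 469,-283,104,0.07
```

```text
[-0.29108566 -0.1760906  -5.5734827 ] [ 467.98605244 -283.40536649  152.74550307]
[-0.24508915 -0.0711324  -6.3173924 ] [ 468.04431378 -283.44462644  152.88444619]
[-0.06438545  0.16199045 -5.07040295] [ 468.1068905  -283.51254102  153.0331806 ]
[-0.62006766 -0.29512787 -6.16987011] [ 468.13372405 -283.53205129  153.13181577]
[ 0.28182924  0.31495604 -6.06502068] [ 468.17329558 -283.53490888  153.24519448]
[-0.758  0.452  1.558 -0.002  1.131 -0.827] [ 468.168 -283.544  153.3  ]
469,-283,104,0.07 cm [0.056 0.091 4.93 ] rv [-0.001  0.001  0.   ]
```

About 5.9 N, so this one is loaded too. I carry it to the −y half of the tray, with its yaw nearly radial.

```bash
python3 go.py 666,-42,220,-0.08
python3 - <<'E'
from h import *
im=capture("scene")
for r in spot_point("scene","tray_floor"): print(r)
g=cv2.cvtColor(im,cv2.COLOR_RGB2HSV)[190:280,170:270]; 
m=((g[...,1]<70)&(g[...,2]>90)).astype(np.uint8)
n,l,st,c=cv2.connectedComponentsWithStats(m)
for i in range(1,n):
    if 40<st[i,4]<400: p=c[i]+[170,190]; print(st[i],p,atz("scene",p,27))
E
```

```text
[-0.758  0.452  1.558 -0.002  1.131 -0.827] [ 468.168 -283.544  153.3  ]
666,-42,220,-0.08 cm [22.696 21.424 -6.723] rv [-0.001  0.002  0.15 ]
{'xy': [219.0, 234.6], 'score': 0.83}
[ 71  34  15  14 154] [247.74675325 230.42857143] [624.81839993  39.79503216  27.        ]
```

{"fn": "step_arm", "kwargs": {
  "commands": "0 0 0 -2 0 0 0; 0 0.5 0.5 -5 0 0 0; 0 2 2 -6.7 0 0 0.01; 0 4 4 -6.7 0 0 0.03; 0 6 6 -6.7 0 0 0.05; 0 8 8 -6.7 0 0 0.07; 0 10 10 -6.7 0 0 0.09; 0 12 12 -6.7 0 0 0.11; 0 14 14 -6.7 0 0 0.13; 0 16 16 -6.7 0 0 0.15; 0 18 18 -6.7 0 0 0.15; 0 20 20 -6.7 0 0 0.15; 0 21.4 21 -6.7 0 0 0.15; 0 21.9 21.4 -6.7 0 0 0.15; 0 21.9 21.4 -6.7 0 0 0.15; 0 21.9 21.4 -6.7 0 0 0.15"
}}

```text
time_s: 16.25
eef_pos: [666.0, -50.5, 219.6]
ee_rot: [0.0, 0.735, 0.678, -0.001]
force: [-0.2, 0.2, -5.4]
grip_width: 0.149
grip_force: 78.9
```

{"fn": "step_arm", "kwargs": {
  "commands": "0 0 0 0 -0.1 0 0; 0 0 0 0.3 -0.2 0 0; 0 0 0 0.6 -0.3 0 0; 0 0 0 1 -0.4 0 0; 0 0 0 1.5 -0.5 0 0; 0 0 0 2 -0.6 0 0; 0 0 0 2.5 -0.7 0 0; 0 0 0 2.5 -0.8 0 0; 0 0 0 2.5 -0.88 0 0; 0 0 0 2.5 -0.88 0 0; 0 0 0 2.5 -0.88 0 0; 0 0 0 2.5 -0.88 0 0; 0 0 0 2.5 -0.88 0 0; 0 0 0 2.5 -0.88 0 0; 0 0 0 2.5 -0.88 0 0; 0 0 0 2.5 -0.88 0 0"
}}

```text
time_s: 17.58
eef_pos: [666.5, -50.2, 195.4]
ee_rot: [0.314, 0.664, 0.614, 0.288]
force: [-0.1, 0.0, -2.9]
grip_width: 0.152
grip_force: 79.8
```

```bash
python3 - <<'E'
from h import *
for i in range(4): print(sense()["force"],sense()["eef_pos"]); s=capture("side")
c=capture("scene")
a=cv2.resize(s[120:280,220:420],(500,400));b=cv2.resize(c[130:310,130:320],(422,400))
cv2.imwrite("pics/t2.png",cv2.resize(np.hstack([a,b]),(790,343))[:,:,::-1])
E
python3 go.py 666,-50,220,-0.08
```

```text
[-7.79817070e-02  3.71719839e-04 -2.89704604e+00] [666.5289586  -50.19094057 195.35771856]
[-0.22162514 -0.21979684 -2.39023968] [666.4933245  -50.10846228 195.25313992]
[-0.17386003  0.93244919 -2.8459156 ] [666.47116842 -50.05220563 195.11234178]
[-0.16176625 -0.40279393 -1.95144994] [666.44274974 -50.01741912 195.04174472]
[-0.315  0.391  1.791  1.096  0.202 -1.241] [666.38  -49.99  194.918]
666,-50,220,-0.08 cm [-0.009  1.908 -1.628] rv [0.879 0.001 0.001]
```

View pics/t2.png

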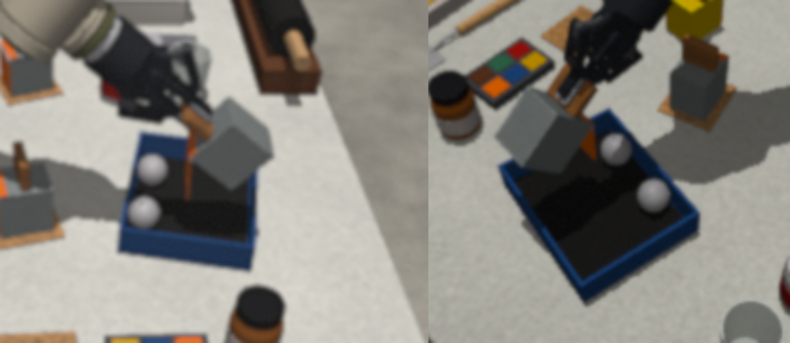

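Both balls lie in the tray (side crop (152,168) and (145,211)), and the caddy is down to about 2.5 N. I return it to its pad.

{"fn": "step_arm", "kwargs": {
  "commands": "0 0 0.2 -0.2 0.1 0 0; 0 0 0.4 -0.4 0.2 0 0; 0 0 0.6 -0.6 0.3 0 0; 0 0 0.8 -0.8 0.4 0 0; 0 0 1 -1 0.5 0 0; 0 0 1.2 -1.2 0.6 0 0; 0 0 1.5 -1.4 0.7 0 0; 0 0 1.9 -1.6 0.8 0 0; 0 0 1.9 -1.6 0.88 0 0; 0 0 1.9 -1.6 0.88 0 0; 0 0 1.9 -1.6 0.88 0 0; 0 0 1.9 -1.6 0.88 0 0"
}}

```text
time_s: 18.83
eef_pos: [666.4, -49.9, 219.0]
ee_rot: [0.001, 0.735, 0.678, -0.001]
force: [-0.5, 0.7, -3.3]
grip_width: 0.153
grip_force: 79.6
```

```bash
python3 go.py 469,-283.5,220,0.07 469,-283.5,104,0.07
```

```text
[-0.249  0.66   1.043 -0.002  1.439 -0.169] [666.359 -49.939 219.011]
469,-283.5,220,0.07 cm [-24.854 -17.813  -0.062] rv [ 0.     0.002 -0.15 ]
469,-283.5,104,0.07 cm [-24.834 -17.817  11.538] rv [ 0.     0.002 -0.15 ]
```

{"fn": "step_arm", "kwargs": {
  "commands": "0 -0.8 -0.6 0 0 0 0; 0 -3 -2.2 0 0 0 -0.02; 0 -5.5 -4 0 0 0 -0.04; 0 -8 -5.8 0 0 0 -0.06; 0 -10.5 -7.6 0 0 0 -0.08; 0 -13 -9.4 0 0 0 -0.1; 0 -15.5 -11.2 0 0 0 -0.12; 0 -18 -13 0 0 0 -0.14; 0 -20.5 -14.8 0 0 0 -0.15; 0 -23 -16.6 0 0 0 -0.15; 0 -24.5 -17.6 0 0 0 -0.15; 0 -24.8 -17.8 2 0 0 -0.15; 0 -24.8 -17.8 5 0 0 -0.15; 0 -24.8 -17.8 8 0 0 -0.15; 0 -24.8 -17.8 10 0 0 -0.15; 0 -24.8 -17.8 11 0 0 -0.15; 0 -24.8 -17.8 11.5 0 0 -0.15; 0 -24.8 -17.8 11.5 0 0 -0.15; 0 -24.8 -17.8 11.5 0 0 -0.15"
}}

```text
time_s: 20.42
eef_pos: [469.1, -283.6, 106.6]
ee_rot: [0.002, 0.682, 0.731, -0.001]
force: [1.4, -0.4, -1.2]
grip_width: 0.157
grip_force: 79.5
```

{"fn": "step_arm", "kwargs": {
  "commands": "0.3 0 0 0 0 0 0; 0.6 0 0 0 0 0 0; 1 0 0 0 0 0 0; 1 0 0 0 0 0 0; 1 0 0 0 0 0 0; 1 0 0 0 0 0 0; 1 0 0 -2 0 0 0; 1 0 0 -5 0 0 0; 1 0 0 -9 0 0 0; 1 0 0 -13 0 0 0; 1 0 0 -15 0 0 0; 1 0 0 -15 0 0 0"
}}

```text
time_s: 21.42
eef_pos: [470.1, -283.9, 260.4]
ee_rot: [0.005, 0.682, 0.732, -0.001]
force: [0.1, -0.7, -0.2]
grip_width: 1.004
grip_force: 0.0
```

```bash
python3 look.py w4; python3 go.py 436,290,255,0
```

```text
21.4167 [ 470.1 -283.9  260.4] [ 0.1 -0.7 -0.2] 1.0041206082768013
[ 463.5 -205.6  382.3]
pad_1 0.84 [259. 138.  72.  23.] ((463.4805908203125, -250.5643310546875), (95.71272277832031, 25.109874725341797), 2.4323606491088867)
[-0.756  0.359  1.419 -0.002  1.365 -0.826] [ 468.651 -282.669  253.85 ]
436,290,255,0 cm [57.355  0.76  -0.101] rv [-0.002 -0.     0.07 ]
```

The caddy is placed. Next I weigh the third one.

{"fn": "step_arm", "kwargs": {
  "commands": "1 1 0 0 0 0 0; 1 4 0 0 0 0 0; 1 7.5 0.1 0 0 0 0; 1 11 0.2 0 0 0 0.01; 1 14.5 0.2 0 0 0 0.02; 1 18 0.3 0 0 0 0.03; 1 21.5 0.3 0 0 0 0.04; 1 25 0.4 0 0 0 0.05; 1 28.5 0.4 0 0 0 0.07; 1 32 0.5 0 0 0 0.07; 1 35.5 0.5 0 0 0 0.07; 1 39 0.6 0 0 0 0.07; 1 42.5 0.6 0 0 0 0.07; 1 46 0.7 0 0 0 0.07; 1 49.5 0.7 0 0 0 0.07; 1 53 0.8 0 0 0 0.07; 1 56 0.8 0 0 0 0.07; 1 57.3 0.8 0 0 0 0.07; 1 57.3 0.8 0 0 0 0.07; 1 57.3 0.8 0 0 0 0.07"
}}

```text
time_s: 23.38
eef_pos: [436.2, 289.1, 253.8]
ee_rot: [0.0, 0.707, 0.708, -0.001]
force: [-0.3, -0.9, 0.1]
grip_width: 1.0
grip_force: 0.0
```

```bash
python3 look.py w5; python3 han.py;  python3 go.py 436,290,103,0
```

```text
23.3833 [436.2 289.1 253.8] [-0.3 -0.9  0.1] 0.9997877517962157
[436.6 366.1 379.1]
caddy_1_grip 0.65 [261. 170.] [438.9 301.6 104. ]
pad_1 0.72 [259. 140.  93.  62.] ((436.7718200683594, 300.40008544921875), (99.7785873413086, 88.60966491699219), 20.747251510620117)
pad_1 0.69 [271. 337.  36.  10.] ((450.698486328125, 2.3559741973876953), (62.05039978027344, 14.606500625610352), 15.431886672973633)
caddy_1_grip 0.95 [259. 163.  82.  78.] ((436.6722717285156, 297.3105773925781), (77.61907958984375, 77.6435546875), 21.06863784790039)
[ 352   22   87   24 1497] [134.1 101.7  71.4] [394.3  33. ] [544.1 417.6 125. ]
[ 212  107   93   66 1281] [71.1 53.8 40.2] [261.7 131.6] [439.3 340.7 125. ]
[242 141  32  61 925] [60.1 43.2 33. ] [257.7 170.3] [435.7 306.4 125. ]
[216 148  31  54 664] [99.1 57.5 38.2] [230.7 174.1] [411.3 302.9 125. ]
[ 0.36   0.306  1.491 -0.002  1.346  0.362] [436.937 288.53  254.398]
436,290,103,0 cm [ 0.174 -0.088 15.14 ] rv [-0.     0.002 -0.001]
```

View pics/w5.png

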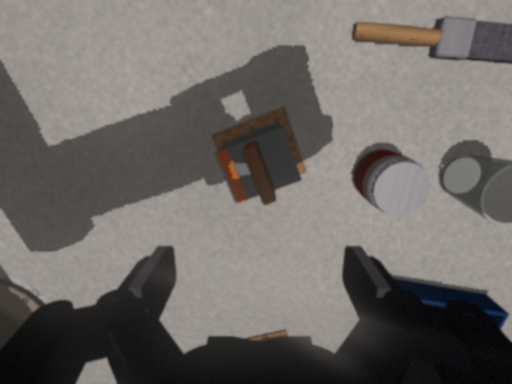

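The wrist view shows caddy A at (258,165), yawed about 21°, with the ink can and cup clear at right.

{"fn": "step_arm", "kwargs": {
  "commands": "1 0.6 0 2 0 0 -0.1; 1 1.3 0 4 0 0 -0.2; 1 1.3 0 7 0 0 -0.3; 1 1.3 0 9 0 0 -0.36; 1 1.3 0 12 0 0 -0.36; 1 1.3 0 14 0 0 -0.36; 1 1.3 0 15.1 0 0 -0.36; 1 1.3 0 15.1 0 0 -0.36; 0 1.3 0 15.1 0 0 -0.36; 0 1.3 0 15.1 0 0 -0.36; 0 1.3 0 15.1 0 0 -0.36; 0 1.3 0 15.1 0 0 -0.36; 0 1.3 0 15.1 0 0 -0.36; 0 1.3 0 15.1 0 0 -0.36; 0 1.3 0 15.1 0 0 -0.36"
}}

```text
time_s: 24.98
eef_pos: [436.8, 302.0, 103.7]
ee_rot: [0.0, 0.569, 0.822, -0.001]
force: [-2.1, -0.3, 3.0]
grip_width: 0.155
grip_force: 77.8
```

{"fn": "step_arm", "kwargs": {
  "commands": "0 0 0 -0.5 0 0 0; 0 0 0 -1.5 0 0 0; 0 0 0 -2.5 0 0 0; 0 0 0 -3 0 0 0; 0 0 0 -3 0 0 0; 0 0 0 -3 0 0 0; 0 0 0 -3 0 0 0; 0 0 0 -3 0 0 0; 0 0 0 -3 0 0 0"
}}

```text
time_s: 25.73
eef_pos: [436.5, 301.9, 132.9]
ee_rot: [0.0, 0.569, 0.822, -0.001]
force: [0.5, 0.3, -2.4]
grip_width: 0.15
grip_force: 78.0
```

Run:
```python
from h import *
for i in range(5): print(sense()["force"],sense()["eef_pos"]); capture("side")
```

```text
[ 0.4983909   0.28876158 -2.35049595] [436.48236792 301.90310452 132.8749146 ]
[-0.30367321  0.17228895 -1.9039564 ] [436.51809994 301.92291933 132.95058038]
[ 0.17810082  0.38663205 -0.9824632 ] [436.55534874 301.96371258 133.02733781]
[ 0.02402717 -0.16287653 -2.06983924] [436.58688516 301.96147243 133.07691174]
[ 0.20336886  0.64832335 -2.17229078] [436.60521558 301.99064452 133.12491706]
```

About 2 N, so it is empty. I set it back and release.

{"fn": "step_arm", "kwargs": {
  "commands": "0 0 0 1.5 0 0 0; 0 0 0 2.5 0 0 0; 0 0 0 3 0 0 0; 0 0 0 3 0 0 0; 0 0 0 3 0 0 0; 0.3 0 0 3 0 0 0; 0.6 0 0 3 0 0 0; 1 0 0 3 0 0 0; 1 0 0 3 0 0 0; 1 0 0 3 0 0 0; 1 0 0 3 0 0 0; 1 0 0 1 0 0 0; 1 0 0 -2 0 0 0; 1 0 0 -6 0 0 0; 1 0 0 -10 0 0 0; 1 0 0 -12 0 0 0; 1 -4 0 -14 0 0 0; 1 -8 0 -14 0 0 0; 1 -8 0 -14 0 0 0"
}}

```text
time_s: 27.57
eef_pos: [467.1, 222.9, 274.6]
ee_rot: [0.002, 0.571, 0.821, -0.001]
force: [1.0, -0.7, -1.0]
grip_width: 1.002
grip_force: 0.0
```

Run:
```python
from h import *
s=capture("side");c=capture("scene");w=capture("wrist")
cv2.imwrite("pics/end.png",cv2.resize(np.vstack([np.hstack([s[100:340,150:400],c[100:340,130:420]])]),(790,351))[:,:,::-1])
for cam in("side","scene"):
  for l,z in(("caddy_1_grip",104),("pad_1",0)):
    for r in spot_point(cam,l):
        if r["score"]>.3: print(cam,l,np.round(r["score"],2),np.round(atz(cam,r["xy"],z)))
```

```text
side caddy_1_grip 0.58 [442. 276. 104.]
side pad_1 0.78 [440. -56.   0.]
side pad_1 0.68 [646. 440.   0.]
side pad_1 0.65 [438. 287.   0.]
side pad_1 0.61 [ 464. -281.    0.]
scene pad_1 0.91 [443. 302.   0.]
scene pad_1 0.62 [441. -44.   0.]
scene pad_1 0.49 [ 469. -287.    0.]
```

View pics/end.png

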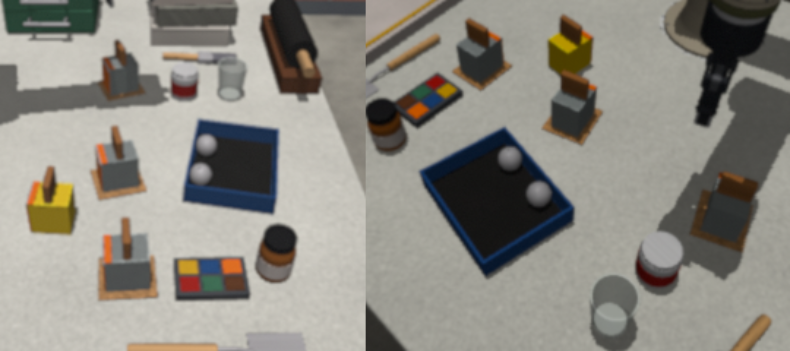

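Both views show all three caddies upright on their pads (side crop (121,75), (118,165), (127,260)). Both balls are in the tray at (206,145) and (200,173), the bystanders are in place, and the arm is clear.

```bash
python3 -c "
from rig import *
print(finish_job())"
```

```text
the job is handed in; nothing more can be done
None
```

The job is handed in at about 28 s: the two loaded caddies (about 6 N each) are emptied into the tray, the empty one (about 2 N) was only lifted and weighed upright, and all three stand back on their pads; no verdict was returned.

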